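# Set the stacked culture dishes out on the warming plate

## Task

Get the lidded culture dishes (three in a stack, one beside it) onto the warming plate: take the stack apart and set each of the four dishes flat into the recess made for it - the square four-well dish in the square recess, the largest round dish in the largest round recess, the middle one in the middle one, the smallest in the smallest. Keep the dishes level, put them down rather than drop them, and leave the oil bottle and the specimen pot close by standing where they are.

Things in the scene. Friction and masses are not known exactly. Their poses are not given: they have to be found in the camera images.
- four_well: Four-well culture dish: pale, clear-lidded, square with rounded corners, 66 x 66 mm and 15 mm high, 55 g, four round wells seen through the lid; x and y along its sides. On the bench, alone or bottom of the stack. Rigid, lid and all. Origin: centre of its underside, z up. Held with the fingertips at least 4 mm above its underside, they clear the recess rim.
- dish60: Largest round dish: pale, clear-lidded, 60 mm diameter, 15 mm high, 45 g, with a small 23 mm centre well. On the bench, alone or bottom of the stack. Rigid, lid and all. Origin: centre of its underside, z up. Held with the fingertips at least 4 mm above its underside, they clear the recess rim.
- dish50: Middle round dish: 50 mm diameter, 12 mm high, 35 g, with a 30 mm glass window in its floor. It is the second of the stack: it stands on the four-well dish or on the largest round dish and carries the smallest dish. Rigid, lid and all. Origin: centre of its underside, z up. Held with the fingertips at least 4 mm above its underside, they clear the recess rim.
- dish40: Smallest round dish: 40 mm diameter, 12 mm high, 22 g, plain. It is the top of the stack. Rigid, lid and all. Origin: centre of its underside, z up. Held with the fingertips at least 4 mm above its underside, they clear the recess rim.
- adapter_square: Adapter for the four-well dish: aluminium plate 94 x 94 x 10 mm, fixed on the warming plate 40 mm above the bench, with a dark-floored square recess 82 x 82 mm, 3 mm deep, in its middle (8 mm play all round the dish). Origin: centre of its underside, z up, x and y along its sides; recess floor at z 7 mm, rim at 10 mm. The four lie in a 2 x 2 block 110 mm apart, in any order.
- adapter60: Adapter for the largest round dish: aluminium plate 94 x 94 x 10 mm, fixed on the warming plate 40 mm above the bench, with a dark-floored round recess of 76 mm diameter, 3 mm deep, in its middle (8 mm play all round the dish). Origin: centre of its underside, z up, x and y along its sides; recess floor at z 7 mm, rim at 10 mm. The four lie in a 2 x 2 block 110 mm apart, in any order.
- adapter50: Adapter for the middle round dish: aluminium plate 94 x 94 x 10 mm, fixed on the warming plate 40 mm above the bench, with a dark-floored round recess of 66 mm diameter, 3 mm deep, in its middle (8 mm play all round the dish). Origin: centre of its underside, z up, x and y along its sides; recess floor at z 7 mm, rim at 10 mm. The four lie in a 2 x 2 block 110 mm apart, in any order.
- adapter40: Adapter for the smallest round dish: aluminium plate 94 x 94 x 10 mm, fixed on the warming plate 40 mm above the bench, with a dark-floored round recess of 56 mm diameter, 3 mm deep, in its middle (8 mm play all round the dish). Origin: centre of its underside, z up, x and y along its sides; recess floor at z 7 mm, rim at 10 mm. The four lie in a 2 x 2 block 110 mm apart, in any order.
- oil_bottle: Immersion-oil bottle, amber glass with a black cap, 28 mm diameter, 72 mm high, loose, standing on the bench near the dishes. Leave it alone. Origin: centre of its underside.
- specimen_pot: Specimen pot, whitish with a yellow screw lid, 45 mm diameter, 63 mm high, loose, standing on the bench between the dishes and the warming plate. Leave it alone. Origin: centre of its underside.
Things that resemble listed ones, but are neither listed nor needed, are in the scene too. What is shaped like the dish50 but blue or yellow is not meant.

How it is judged (in metres and radians):
At the end, for the whole second after the job is handed in: Each of the four dishes lies flat (tilt under 0.03 rad, underside less than 8.5 mm above the adapter's underside, i.e. down on the recess floor) within 12 mm of the centre of its own adapter - any position inside the recess will do - released and at rest (horizontal distance between four_well and adapter_square below 0.012 m and z of four_well in the frame of adapter_square below 0.0085 m and angle between each of four_well, dish60, dish50, dish40's own z axis and vertical below 0.03 rad and linear speed of each of four_well, dish60, dish50, dish40 below 0.01 m/s and contact force between the fingers and four_well below 0.05 N and horizontal distance between dish60 and adapter60 below 0.012 m and z of dish60 in the frame of adapter60 below 0.0085 m and contact force between the fingers and dish60 below 0.05 N and horizontal distance between dish50 and adapter50 below 0.012 m and z of dish50 in the frame of adapter50 below 0.0085 m and contact force between the fingers and dish50 below 0.05 N and horizontal distance between dish40 and adapter40 below 0.012 m and z of dish40 in the frame of adapter40 below 0.0085 m and contact force between the fingers and dish40 below 0.05 N); the robot touches nothing.
It fails at once if a dish is tipped by more than 0.35 rad (angle between any of four_well, dish60, dish50, dish40's own z axis and vertical above 0.35 rad).
It fails at once if a dish is dropped (falls free faster than 0.8 m/s, about 30 mm of fall) ((linear speed of four_well above 0.8 m/s and contact force between the fingers and four_well below 0.05 N) or (linear speed of dish60 above 0.8 m/s and contact force between the fingers and dish60 below 0.05 N) or (linear speed of dish50 above 0.8 m/s and contact force between the fingers and dish50 below 0.05 N) or (linear speed of dish40 above 0.8 m/s and contact force between the fingers and dish40 below 0.05 N)).
It fails at once if the oil bottle or the specimen pot is shifted by more than 20 mm or tipped by more than 0.35 rad (distance of any of oil_bottle, specimen_pot from where it was at the start of the episode above 0.02 m or angle between any of oil_bottle, specimen_pot's own z axis and vertical above 0.35 rad).
It also fails if it takes over 104 s, if anything falls off the work surface, if the arm or the gripper's body presses on something with over 40 N, if the wrist force passes 120 N, or if a joint passes its speed limit or range.

## Robot

A 6-joint arm with a two-finger parallel gripper is mounted at the origin on the work surface. World frame = base frame: x ahead of the robot, y to its left, z up, the work surface at z = 0. Lengths are in m, angles in degrees, forces in N, time in s.
With the tool pointing down it reaches from about 0.325 to 0.85 m from the base axis. Payload 15.5 kg.
Tool frame: the origin (TCP) lies midway between the tips of the shut fingers; the grasp point (between the pads) lies 19 mm behind it; y points along the fingers, x is the direction in which the jaws open and shut, and the axes are right-handed (so a half turn about y gives the same grasp; the last joint's range is limited). The gripper opens to 91 mm and grips with 3 to 60 N. Pads are 32 mm wide; open, the fingers measure 118 mm over their backs; the gripper's body (76 mm by 178 mm) begins 60 mm behind the grasp point.
Start: joints at [71.19, 28.281, 77.091, -0, 74.628, -5.472], TCP at [0.144, 0.608, 0.214] pointing down, gripper open.
Joint ranges: [-166.48, 166.48], [-47.26, 123.95], [12.59, 153.08], [-70.14, 250.14], [6.76, 159.57], [-176.63, 176.63]. Speed limits (degrees/s): [108.29, 108.29, 147.25, 172.46, 172.46, 172.46].

## Interface

Orientations are given as a 3x3 rotation matrix whose columns are the frame's x, y, z axes.
In Python, from bench import ctrl gives the robot as it stands. The module is installed in compiled form; this text tells all that it offers. Calls block until the motion is done:
- ctrl.goto(position, orientation): joint-space move of the TCP to a pose.
- ctrl.move_l(position, vel=0.15, ori=None, contact_N=None): straight line of the TCP; ori=None keeps the orientation; vel is the mean speed in m/s. With contact_N (N) it stops when the force on the tool has changed by that much, and returns True; else False.
- ctrl.movej(angles): joint-space move.
- ctrl.command_gripper(opening): opening from 0.0 (shut) to 1.0 (fully open); the grip force is fixed at half the most; returns when the fingers have stopped.
- ctrl.sleep(seconds).
- ctrl.ik(position, orientation): joint angles nearest the present ones, or None.
- ctrl.read_camera(name): name is "side" or "top"; returns the picture (400x640x3 uint8, blue, green, red); there is no depth.
- ctrl.camera_params(name): a dict with "fx", "fy", "cx", "cy" (pixels), "pose" (4x4, takes a point from camera to world coordinates). Camera axes: x right, y up, looking along -z (the intrinsics and any distortion apply to the point x, -y, -z); pixel columns grow to the right and rows downward; lengths in m; the calibration is good to about 2 mm. A picture is of the moment at which its call begins. camera_params takes no time and is no camera call.
A pose or a line that the arm cannot do raises ctrl.MotionError and nothing moves.
- ctrl.sign_off(): hands the job in, once; it reports no verdict.
Readings, each from a call of its own:
- ctrl.current_t(): time.
- ctrl.current_q(): joint angles.
- ctrl.current_dq(): joint speeds.
- ctrl.current_effort(): joint torques, N m.
- ctrl.current_tool_pos(): TCP position.
- ctrl.current_eef_rot(): TCP orientation.
- ctrl.current_contact_force(): force on the tool from outside, world axes, zero at the start.
- ctrl.current_wrist_torque(): the same for the moment, N m.
- ctrl.current_grip_width(): opening from 0.0 (shut) to 1.0 (fully open).
Only numpy, scipy, OpenCV 4.12 (cv2) and the standard library are available. Lean on these libraries where they do the work, as an engineer would, in place of code of your own. Each camera call takes 0.05 s, during which the arm holds its last target.

## Working session

There is one attempt and no reset: what is moved stays moved. The work goes in short steps, each a Python script; the robot and the scene stay as the last script left them, time stands still between calls to the robot, and variables do not carry over. Pictures are saved under pics/ and viewed, and the job is handed in when it is done.

```bash
mkdir -p pics
python3 - <<'E'
from bench import ctrl
import cv2,numpy as np
for n in("top","side"):
    im=ctrl.read_camera(n); cv2.imwrite(f"pics/{n}0.png",im)
    p=ctrl.camera_params(n); print(n,{k:(np.round(v,4).tolist() if k=="pose" else v) for k,v in p.items()})
print(ctrl.current_t(),ctrl.current_eef_rot())
E
```

```text
top {'fx': 442.5417681561552, 'fy': 442.5417681561552, 'cx': 310.4329554549012, 'cy': 199.75035887847983, 'pose': [[-0.0664, 0.9735, -0.2186, 0.3411], [-0.9978, -0.0643, 0.0166, -0.0241], [0.0021, 0.2193, 0.9757, 0.9384], [0.0, 0.0, 0.0, 1.0]]}
side {'fx': 424.68015709654395, 'fy': 424.68015709654395, 'cx': 325.498448282608, 'cy': 192.7209173147867, 'pose': [[-0.9955, 0.0654, -0.0683, 0.4718], [-0.0945, -0.6871, 0.7204, 0.7108], [0.0002, 0.7237, 0.6902, 0.7821], [0.0, 0.0, 0.0, 1.0]]}
0.1 [[ 2.30698885e-01 -3.41794345e-04 -9.73025132e-01]
 [ 9.73024556e-01 -1.06244816e-03  2.30699122e-01]
 [-1.11264041e-03 -9.99999377e-01  8.74686852e-05]]
```

View pics/top0.png

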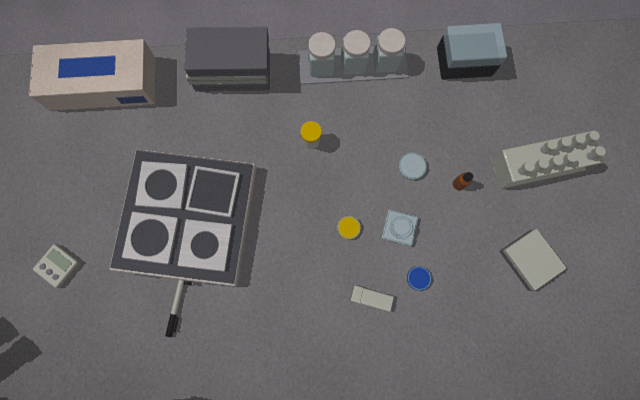

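View pics/side0.png

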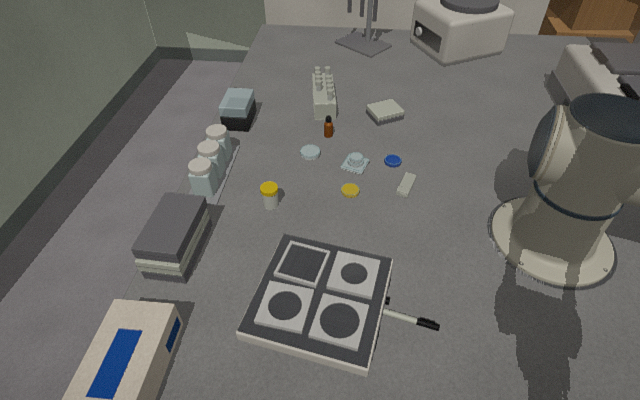

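Run:
```python
import cv2,numpy as np
a=cv2.imread("pics/top0.png");b=cv2.imread("pics/side0.png")
def c(im,x,y,w,h,W,H): return cv2.resize(im[y:y+h,x:x+w],(W,H),interpolation=cv2.INTER_CUBIC)
cv2.imwrite("pics/c1.png",c(a,330,120,160,120,800,600))
cv2.imwrite("pics/c2.png",c(a,105,145,160,120+30,640,600))
cv2.imwrite("pics/c3.png",c(b,240,110,180,110,800,489))
```

```text
(no output)
```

View pics/c1.png

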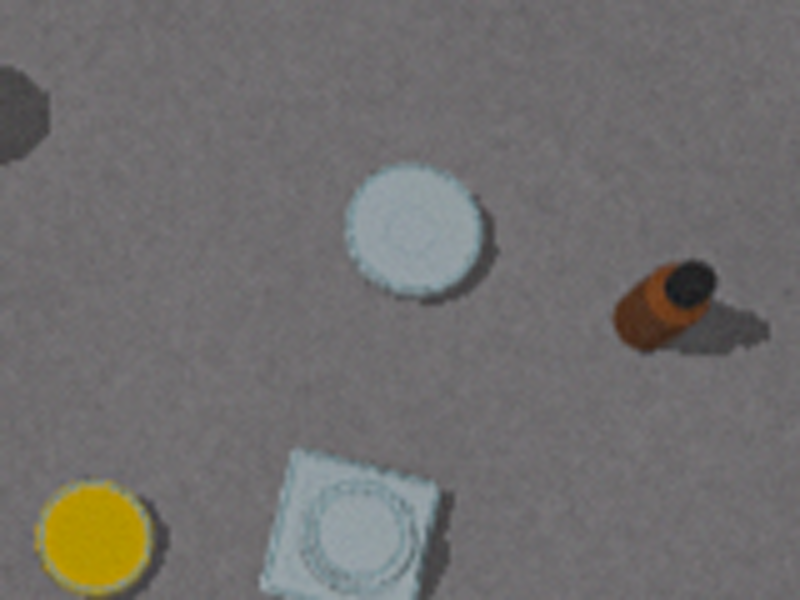

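View pics/c2.png

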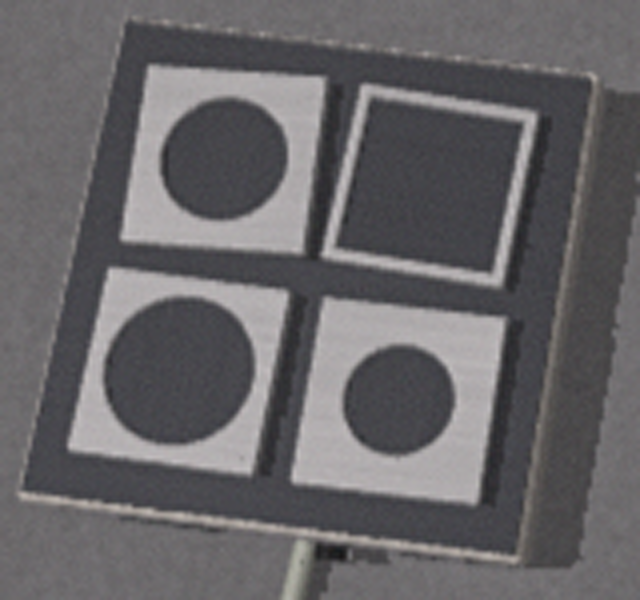

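View pics/c3.png

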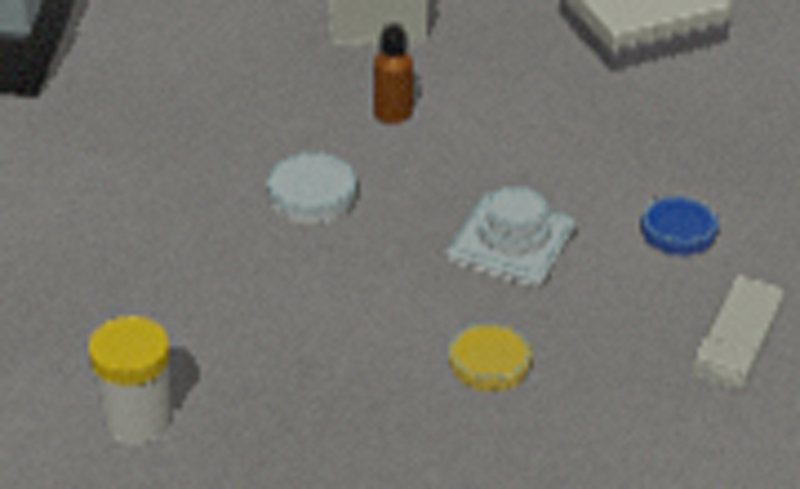

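```bash
cat > h.py <<'E'
import cv2,numpy as np
from bench import ctrl
P={n:ctrl.camera_params(n) for n in("top","side")}
def ray(n,uv,z):
    p=P[n];T=p["pose"];uv=np.atleast_2d(uv).astype(float)
    d=np.c_[(uv[:,0]-p["cx"])/p["fx"],-(uv[:,1]-p["cy"])/p["fy"],-np.ones(len(uv))]@T[:3,:3].T
    o=T[:3,3];s=(z-o[2])/d[:,2];return (o+s[:,None]*d)[:,:2]
def proj(n,X):
    p=P[n];T=p["pose"];X=np.atleast_2d(X);c=(X-T[:3,3])@T[:3,:3]
    return np.c_[p["cx"]+p["fx"]*c[:,0]/-c[:,2],p["cy"]-p["fy"]*c[:,1]/-c[:,2]]
E
python3 - <<'E'
from h import *
for n in("top","side"):
    im=cv2.imread(f"pics/{n}0.png")
    g=cv2.cvtColor(im,cv2.COLOR_BGR2GRAY)
    print(n)
    # adapters: bright low-saturation plates
    r=(105,270,145,290) if n=="top" else (238,395,232,372)
    m=((g>115)*255).astype(np.uint8);M=np.zeros_like(m);M[r[2]:r[3],r[0]:r[1]]=m[r[2]:r[3],r[0]:r[1]]
    cs,hi=cv2.findContours(M,cv2.RETR_CCOMP,cv2.CHAIN_APPROX_NONE)
    for i,c in enumerate(cs):
        if cv2.contourArea(c)<300: continue
        w=ray(n,c[:,0],0.05).astype(np.float32)
        (cx,cy),(a,b),th=cv2.minAreaRect(w)
        mm=cv2.moments(w.reshape(-1,1,2))
        A=abs(mm['m00']);print("hole" if hi[0][i][3]>=0 else "plate",c.mean((0,1)).round(),"rect",np.round([cx,cy,a,b,th],4),"cent",round(mm['m10']/mm['m00'],4),round(mm['m01']/mm['m00'],4),"eqd",round(np.sqrt(4*A/np.pi),4))
    # dishes
    r=(300,440,130,290) if n=="top" else (290,380,135,180)
    i3=im.astype(int);m=((i3[...,0]-i3[...,2]>10)&(g>115)&(i3[...,0]-i3[...,1]<30)).astype(np.uint8)*255
    m=cv2.morphologyEx(m,cv2.MORPH_CLOSE,np.ones((3,3)))
    M=np.zeros_like(m);M[r[2]:r[3],r[0]:r[1]]=m[r[2]:r[3],r[0]:r[1]]
    cs,_=cv2.findContours(M,cv2.RETR_EXTERNAL,cv2.CHAIN_APPROX_NONE)
    for c in cs:
        if cv2.contourArea(c)<60: continue
        w=ray(n,c[:,0],0.015).astype(np.float32)
        print("dish",c.mean((0,1)).round(),cv2.boundingRect(c),np.round(np.hstack([np.array(x).ravel() for x in cv2.minAreaRect(w)]),4),np.round(cv2.fitEllipse(w)[0],4))
E
```

```text
top
plate [204. 245.] rect [ 0.4621  0.1798  0.0943  0.0949 79.6355] cent 0.4622 0.1798 eqd 0.1045
hole [204. 245.] rect [ 0.4625  0.1804  0.057   0.0569 42.5385] cent 0.4623 0.18 eqd 0.0577
plate [149. 238.] rect [ 0.4846  0.2901  0.0944  0.095  78.7271] cent 0.4846 0.29 eqd 0.1046
hole [149. 237.] rect [ 0.4846  0.2903  0.076   0.0771 43.3893] cent 0.4846 0.2902 eqd 0.0774
plate [212. 191.] rect [ 0.5729  0.1621  0.0944  0.095  76.6626] cent 0.5728 0.1621 eqd 0.1046
hole [212. 191.] rect [ 0.5728  0.1621  0.0864  0.0861 76.5919] cent 0.5729 0.1622 eqd 0.0948
plate [161. 184.] rect [ 0.5936  0.2685  0.0942  0.0952 82.2479] cent 0.5935 0.2685 eqd 0.1044
hole [160. 184.] rect [ 0.5933  0.2686  0.0681  0.0661 42.6862] cent 0.5936 0.2686 eqd 0.0675
dish [399. 227.] (382, 210, 36, 36) [ 4.77000e-01 -2.23400e-01  6.48000e-02  6.51000e-02  7.10418e+01] [ 0.477  -0.2234]
dish [412. 165.] (399, 153, 27, 26) [ 6.09900e-01 -2.65700e-01  5.67000e-02  5.75000e-02  8.36801e+01] [ 0.6104 -0.2659]
side
plate [339. 322.] rect [ 0.4856  0.2931  0.0986  0.0945 78.5795] cent 0.4856 0.2932 eqd 0.1069
ho
[... 256 characters left out ...]
 0.2704 eqd 0.0665
plate [354. 275.] rect [ 0.4634  0.1834  0.1003  0.0943 79.5995] cent 0.4635 0.1835 eqd 0.1074
hole [354. 273.] rect [0.4624 0.1817 0.0586 0.0555 5.4316] cent 0.463 0.182 eqd 0.0567
plate [302. 264.] rect [ 0.5741  0.1655  0.1002  0.0949 76.633 ] cent 0.5741 0.1657 eqd 0.1075
hole [302. 263.] rect [ 0.5734  0.1643  0.0851  0.085  76.4053] cent 0.5734 0.1643 eqd 0.0934
plate [340. 303.] rect [ 0.5246  0.2245  0.3321  0.2885 88.7662] cent 0.4822 0.1845 eqd 0.1301
plate [251. 265.] rect [ 0.6539  0.1976  0.0989  0.2349 13.904 ] cent 0.6753 0.1711 eqd 0.1164
dish [355. 162.] (341, 152, 28, 20) [ 4.75100e-01 -2.28800e-01  8.04000e-02  6.39000e-02  6.90217e+01] [ 0.4766 -0.2261]
```

```bash
cat > ov.py <<'E'
from h import *
t=np.linspace(0,2*np.pi,73)
def circ(x,y,r,z): return np.c_[x+r*np.cos(t),y+r*np.sin(t),0*t+z]
def sq(x,y,s,yaw,z):
    c=np.array([[1,1],[-1,1],[-1,-1],[1,-1],[1,1]])*s/2;a=np.radians(yaw);R=np.array([[np.cos(a),-np.sin(a)],[np.sin(a),np.cos(a)]])
    return np.c_[c@R.T+[x,y],np.full(5,z)]
def show(n,im,shapes,roi,s,f):
    x,y,w,h=roi;c=cv2.resize(im[y:y+h,x:x+w],None,fx=s,fy=s,interpolation=cv2.INTER_CUBIC)
    for k,S in enumerate(shapes):
        p=(proj(n,S)-[x,y]+.5)*s
        cv2.polylines(c,[np.round(p).astype(np.int32)],False,[(0,0,255),(0,255,0),(255,0,255),(0,255,255)][k%4],1)
    cv2.imwrite(f,c)
E
python3 - <<'E'
from ov import *
S=[sq(.477,-.225,.066,75,.015),circ(.479,-.227,.025,.027),circ(.479,-.227,.02,.039),circ(.611,-.267,.03,.015)]
show("top",cv2.imread("pics/top0.png"),S,(370,145,75,105),5.7,"pics/o1.png")
show("side",cv2.imread("pics/side0.png"),S,(290,135,95,50),8,"pics/o2.png")
a=cv2.imread("pics/o1.png");b=cv2.imread("pics/o2.png");print(a.shape,b.shape)
E
```

```text
(598, 428, 3) (400, 760, 3)
```

View pics/o1.png

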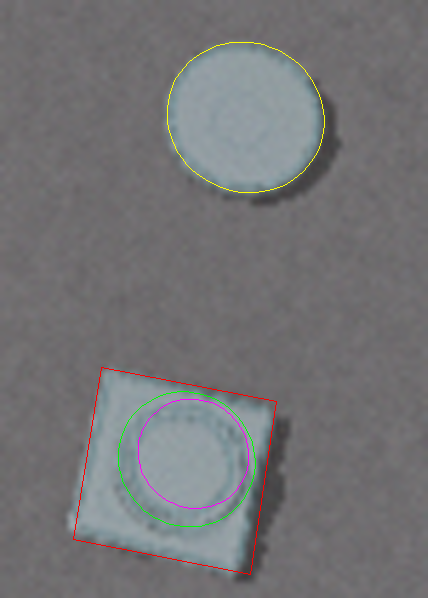

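View pics/o2.png

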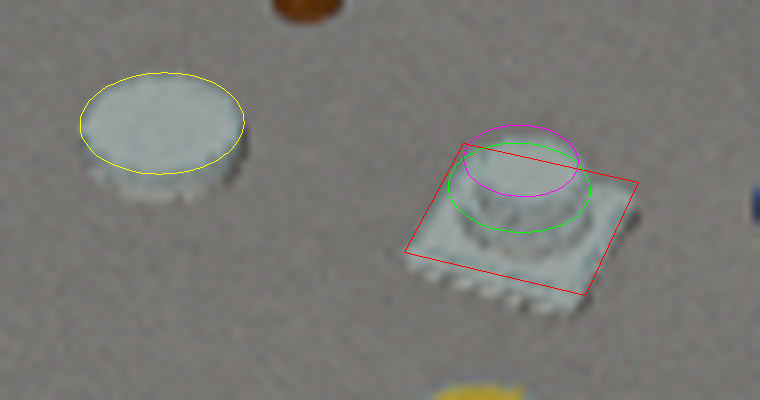

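Run:
```python
from ov import *
S=[sq(.4765,-.2245,.066,75.5,.015),circ(.4755,-.225,.025,.027),circ(.475,-.224,.02,.039)]
show("top",cv2.imread("pics/top0.png"),S,(375,203,50,50),10,"pics/o3.png")
show("side",cv2.imread("pics/side0.png"),S,(332,143,50,40),14,"pics/o4.png")
```

```text
(no output)
```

View pics/o3.png

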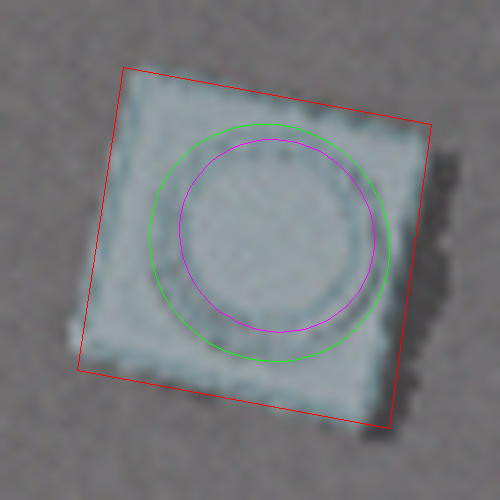

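View pics/o4.png

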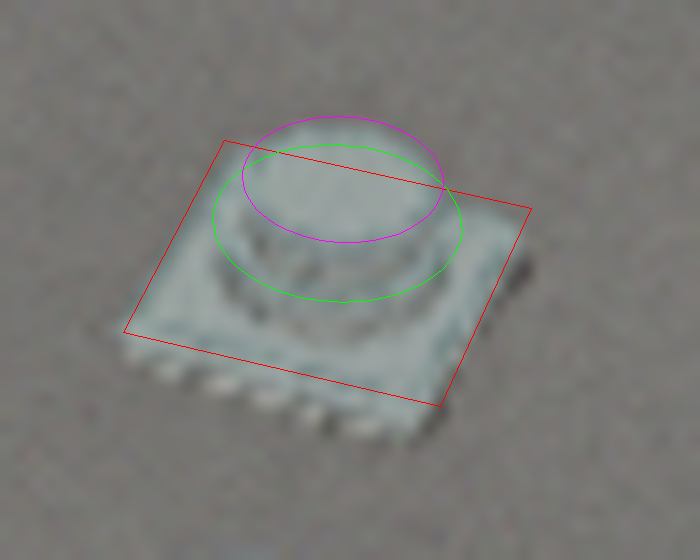

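```bash
cat > pp.py <<'E'
from ov import *
AD={'40':(.4625,.181),'60':(.485,.291),'sq':(.573,.163),'50':(.594,.2695)}
def R(a):
    a=np.radians(a);c,s=np.cos(a),np.sin(a);return np.array([[c,0,-s],[s,0,c],[0,-1,0.]])
def log(m): print(round(ctrl.current_t(),2),m,np.round(ctrl.current_tool_pos(),4),"grip mm",round(ctrl.current_grip_width()*91,1),"F",np.round(ctrl.current_contact_force(),1))
def pick(xy,zb,a,w,h=.005,zt=.15):
    ctrl.command_gripper(min(1,(w+.018)/.091)) if abs(ctrl.current_grip_width()-min(1,(w+.018)/.091))>.03 else None
    ctrl.goto([*xy,zt],R(a)); log("above")
    ctrl.move_l([*xy,zb+h+.02],vel=.2)
    hit=ctrl.move_l([*xy,zb+h],vel=.05,contact_N=6); log(f"down hit={hit}")
    if hit: raise SystemExit("contact on descent")
    ctrl.command_gripper(0.0); log("closed")
    if abs(ctrl.current_grip_width()*.091-w)>.004: raise SystemExit("bad grip width")
    ctrl.move_l([*xy,zb+h+.02],vel=.06); ctrl.move_l([*xy,zt],vel=.2); log("lifted")
def place(xy,a,w,h=.005,zt=.15):
    ctrl.goto([*xy,zt],R(a)); log("over adapter")
    ctrl.move_l([*xy,.047+h+.015],vel=.2)
    hit=ctrl.move_l([*xy,.047+h-.001],vel=.02,contact_N=3); log(f"placed hit={hit}")
def release(xy,w,zt=.15):
    ctrl.command_gripper(min(1,(w+.018)/.091)); log("open")
    p=ctrl.current_tool_pos()
    ctrl.move_l([p[0],p[1],p[2]+.02],vel=.08); ctrl.move_l([p[0],p[1],zt],vel=.25); log("up")
def snap(tag):
    for n in("top","side"): cv2.imwrite(f"pics/{tag}_{n}.png",ctrl.read_camera(n))
E
python3 - <<'E'
from pp import *
print(ctrl.ik([.475,-.2235,.032],R(-16)),ctrl.ik([.594,.27,.052],R(-13.4)))
pick((.475,-.2235),.027,-16,.04)
snap("p40")
E
```

```text
[-3.17172742e+01  3.50881495e+01  1.01504723e+02 -2.54444375e-14
  4.34071280e+01 -1.57172742e+01] [ 1.92030715e+01  4.05663199e+01  8.17857553e+01 -2.54444375e-14
  5.76479249e+01  3.26030715e+01]
3.92 above [ 0.4753 -0.223   0.15  ] grip mm 58.2 F [-0.2  0.4 -0.4]
5.11 down hit=False [ 0.4749 -0.2235  0.0319] grip mm 58.1 F [0.7 0.3 0.3]
5.55 closed [ 0.4751 -0.2236  0.0322] grip mm 38.8 F [-0.5  0.4  2.7]
6.67 lifted [ 0.4746 -0.2232  0.1491] grip mm 38.6 F [-0.3  0.1 -0.1]
```

Run:
```python
from ov import *
show("side",cv2.imread("pics/p40_side.png"),[],(270,60,140,130),5,"pics/p40c.png")
```

```text
(no output)
```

View pics/p40c.png

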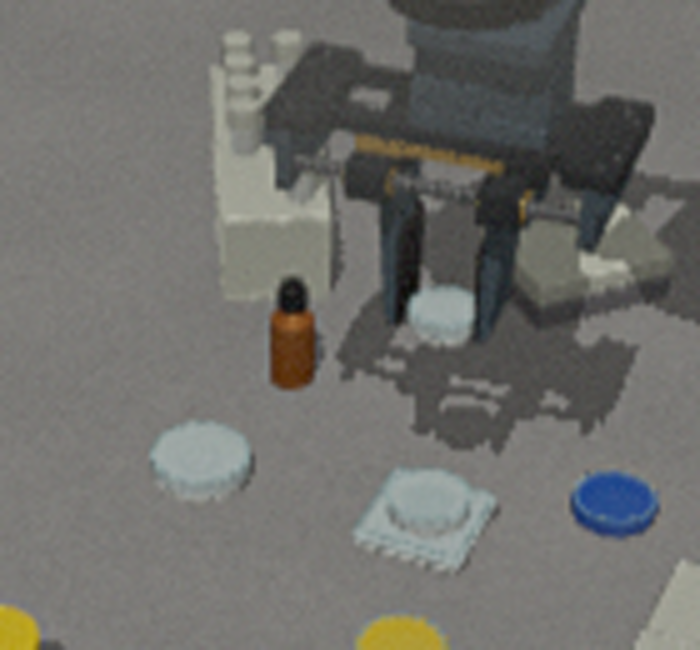

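Side view: dish40 is held level between the fingers (crop 440,313), and dish50 is still on the four-well dish (428,500). I'll place dish40 now.

Run:
```python
from pp import *
place(AD['40'],-13.4,.04); snap("q40"); release(AD['40'],.04); snap("r40")
S=[sq(.4765,-.224,.066,74,.015),circ(.4755,-.225,.025,.027)]
show("top",cv2.imread("pics/r40_top.png"),S,(375,203,50,50),10,"pics/o5.png")
S2=[circ(*AD['40'],.02,.059)]
show("side",cv2.imread("pics/r40_side.png"),S2,(230,225,180,150),4,"pics/o6.png")
```

```text
8.28 over adapter [0.4629 0.1803 0.1499] grip mm 38.5 F [-0.1  0.4 -0.4]
9.55 placed hit=True [0.4624 0.181  0.0521] grip mm 38.4 F [-0.4 -0.9  7.8]
10.15 open [0.462  0.1809 0.0518] grip mm 57.9 F [-0.8  0.4  0.1]
11.02 up [0.4621 0.1809 0.1502] grip mm 58.5 F [ 0.2 -0.2  0.7]
```

View pics/o5.png

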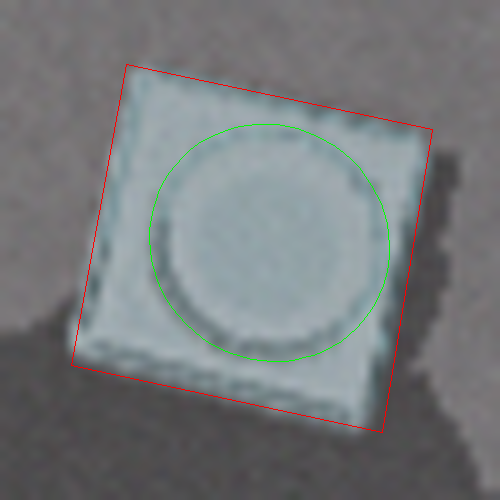

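View pics/o6.png

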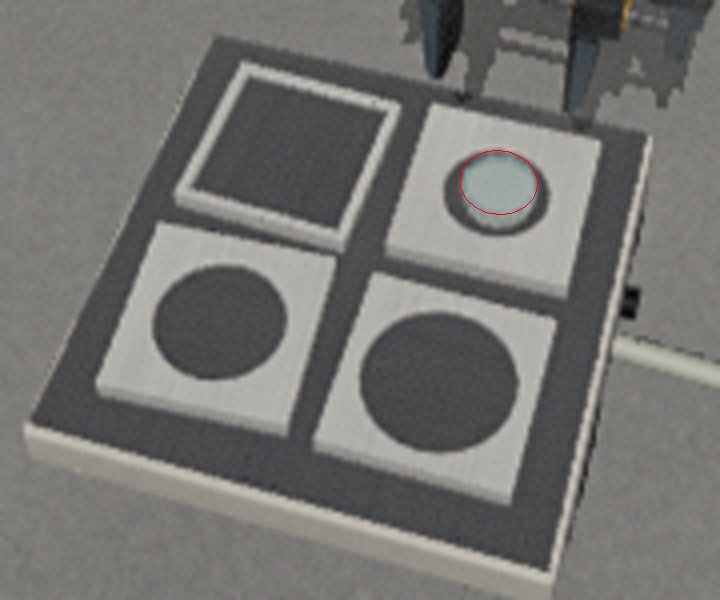

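dish40 sits centred in its recess (side crop 499,185). dish50 (top crop 268,243) matches the overlay, so it goes next.

Run:
```python
from pp import *
pick((.4755,-.2243),.015,-16,.05); snap("p50")
place(AD['50'],-13.4,.05); release(AD['50'],.05); snap("r50")
S=[sq(.4765,-.224,.066,74,.015)]
show("top",cv2.imread("pics/r50_top.png"),S,(375,203,50,50),10,"pics/o7.png")
S2=[circ(*AD['40'],.02,.059),circ(*AD['50'],.025,.059)]
show("side",cv2.imread("pics/r50_side.png"),S2,(230,225,180,150),4,"pics/o8.png")
show("side",cv2.imread("pics/p50_side.png"),[],(270,60,140,130),4,"pics/o9.png")
```

```text
13.0 above [ 0.4757 -0.2234  0.15  ] grip mm 67.8 F [-0.   0.1 -0.6]
14.25 down hit=False [ 0.4754 -0.2243  0.0198] grip mm 68.1 F [0.5 0.2 0.1]
14.69 closed [ 0.4756 -0.2243  0.0202] grip mm 48.5 F [-0.9  0.2  2.2]
15.88 lifted [ 0.475  -0.224   0.1491] grip mm 48.6 F [-0.1 -0.5 -0.5]
17.82 over adapter [0.5943 0.2684 0.15  ] grip mm 48.4 F [-0.1 -0.1 -0.5]
19.08 placed hit=True [0.5938 0.2695 0.0522] grip mm 48.9 F [-1.6  0.8  6.6]
19.58 open [0.5934 0.2693 0.0517] grip mm 68.1 F [-0.3  0.1  0.5]
20.45 up [0.5936 0.2694 0.1506] grip mm 67.7 F [ 0.1 -0.2 -0.4]
```

View pics/o7.png

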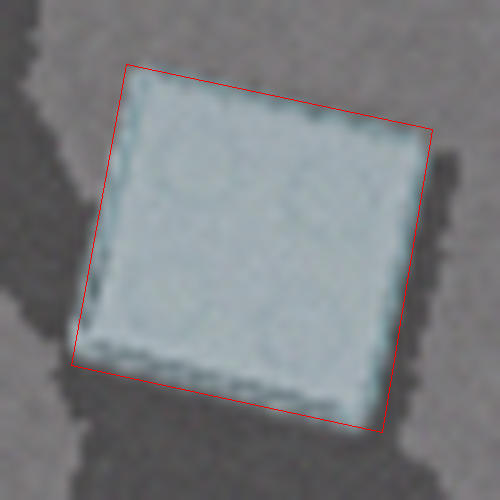

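View pics/o8.png

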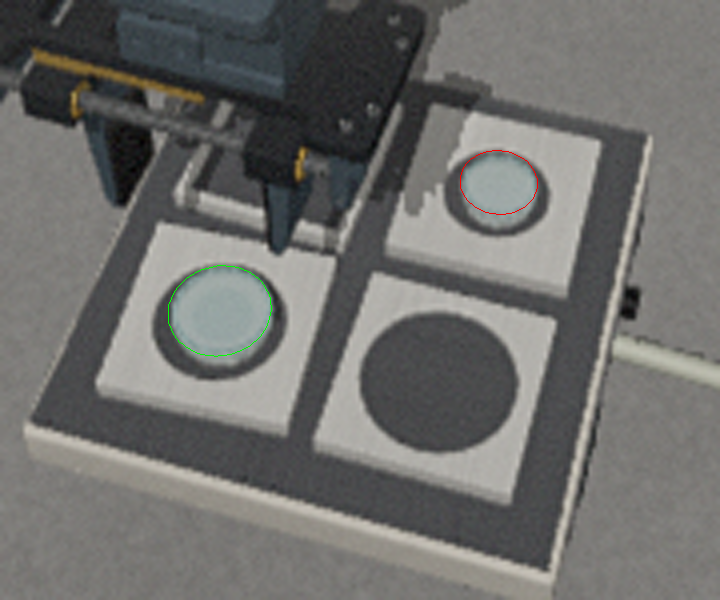

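dish50 is in its recess (side crop 220,311). The four-well dish now shows its four wells (top crop 250,250) and the 74° overlay fits. Next come the four-well dish, then dish60.

Run:
```python
from pp import *
pick((.4765,-.2237),0,-16,.066)
place(AD['sq'],-13.4,.066); release(AD['sq'],.066); snap("rsq")
S=[circ(.611,-.267,.03,.015)]
show("top",cv2.imread("pics/rsq_top.png"),S,(375,130,110,80),6,"pics/o10.png")
S2=[circ(*AD['40'],.02,.059),circ(*AD['50'],.025,.059),sq(*AD['sq'],.066,-13.4,.062)]
show("side",cv2.imread("pics/rsq_side.png"),S2,(230,225,180,150),4,"pics/o11.png")
```

```text
22.85 above [ 0.477  -0.2231  0.15  ] grip mm 84.0 F [ 0.1  0.2 -0.3]
24.18 down hit=False [ 0.4764 -0.2237  0.0048] grip mm 83.9 F [0.7 0.1 0.1]
24.59 closed [ 0.4766 -0.2238  0.0052] grip mm 66.1 F [-0.2  0.1  1.8]
25.85 lifted [ 0.476  -0.2234  0.149 ] grip mm 66.1 F [-0.2  0.9 -0.5]
27.32 over adapter [0.5731 0.1619 0.1498] grip mm 66.3 F [ 0.1 -0.2 -0.3]
28.6 placed hit=True [0.5728 0.163  0.052 ] grip mm 65.4 F [ 1.3 -0.8  4.8]
29.08 open [0.5724 0.1629 0.0517] grip mm 83.9 F [-0.3  0.   0.5]
29.95 up [0.5725 0.1629 0.1503] grip mm 83.6 F [-0.8  0.3 -0.1]
```

View pics/o10.png

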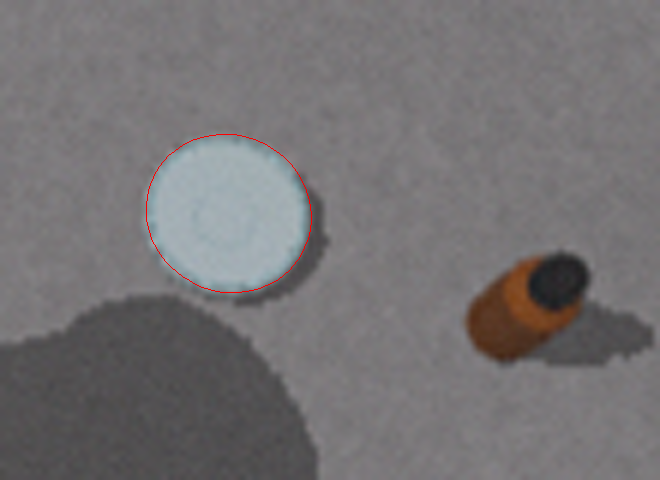

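View pics/o11.png

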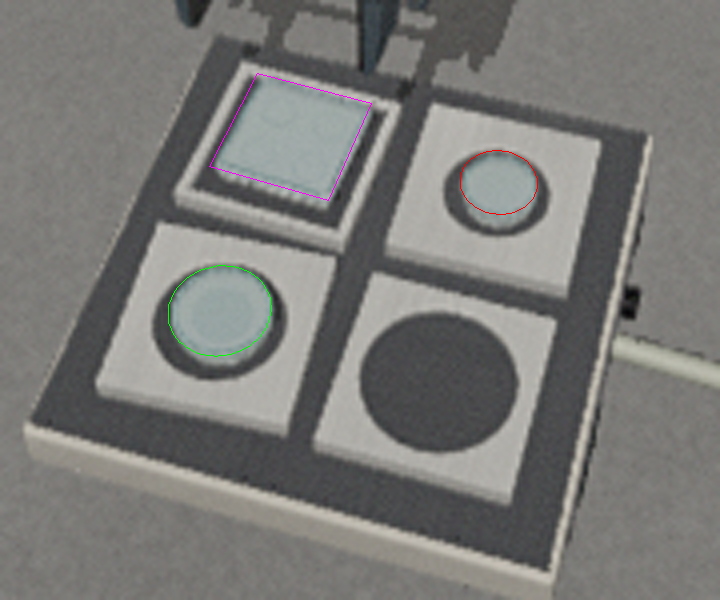

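The four-well dish is inside its recess with play all round (side crop 291,137). The last one is dish60 (top crop 229,213). It has the faint centre well and the bottle is well clear.

Run:
```python
from pp import *
pick((.611,-.267),0,-16,.060)
place(AD['60'],-13.4,.060); release(AD['60'],.060)
p=ctrl.current_tool_pos(); ctrl.goto([.45,-.1,.3],R(-13.4)); ctrl.sleep(.3); snap("fin"); log("end")
S2=[circ(*AD['40'],.02,.059),circ(*AD['50'],.025,.059),sq(*AD['sq'],.066,-13.4,.062),circ(*AD['60'],.03,.062)]
show("side",cv2.imread("pics/fin_side.png"),S2,(230,225,180,150),4,"pics/o12.png")
show("top",cv2.imread("pics/fin_top.png"),S2,(100,140,170,150),4,"pics/o13.png")
```

```text
31.97 above [ 0.6113 -0.2658  0.15  ] grip mm 78.2 F [-0.7  0.4  0. ]
33.29 down hit=False [ 0.6109 -0.2669  0.0048] grip mm 77.8 F [-0.5  0.5  0.3]
33.73 closed [ 0.6112 -0.2671  0.0052] grip mm 59.0 F [ 0.6 -0.7  2.4]
34.98 lifted [ 0.6103 -0.2667  0.1487] grip mm 58.5 F [ 0.1 -0.3 -2.1]
37.04 over adapter [0.4856 0.2904 0.15  ] grip mm 59.1 F [ 0.2 -0.7  0.3]
38.32 placed hit=True [0.4849 0.291  0.0522] grip mm 59.4 F [-1.3 -0.2  7.9]
38.82 open [0.4845 0.2908 0.0517] grip mm 78.2 F [-0.  -0.3 -0.6]
39.68 up [0.4846 0.2908 0.1503] grip mm 78.0 F [-0.3  0.6 -0.7]
41.63 end [ 0.4501 -0.0998  0.2999] grip mm 78.0 F [ 0.4 -0.4 -0.8]
```

View pics/o12.png

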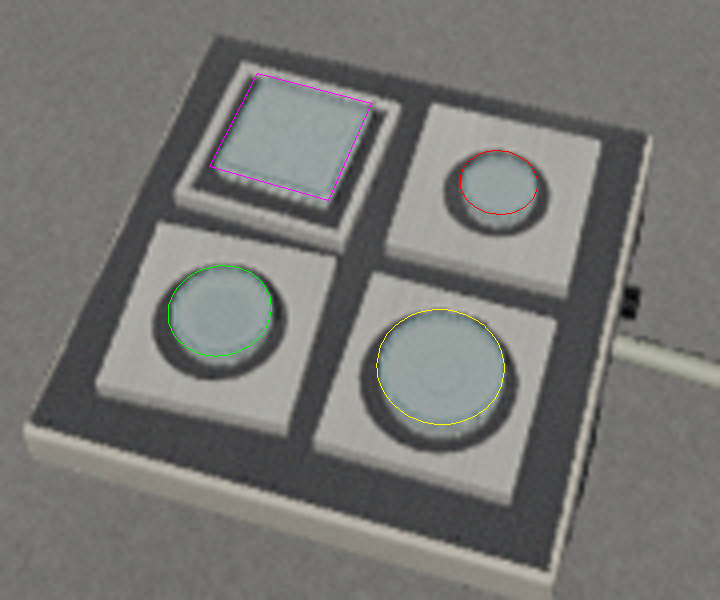

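View pics/o13.png

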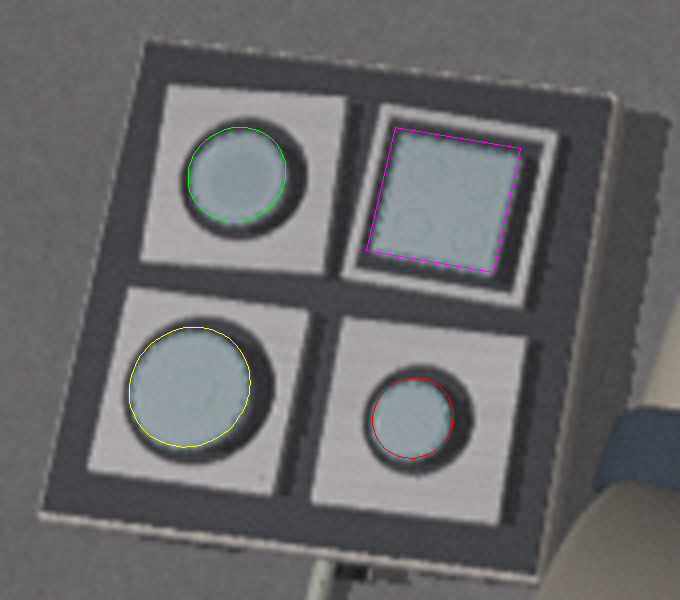

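View pics/fin_top.png

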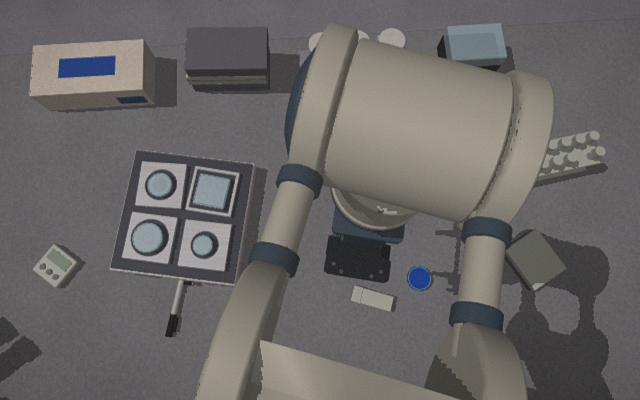

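All four dishes match their expected outlines in both views. Before handing in, I'll compare the bottle and pot in the side view with the start.

Run:
```python
import cv2,numpy as np
a=cv2.imread("pics/side0.png");b=cv2.imread("pics/fin_side.png")
c=lambda i:cv2.resize(i[100:220,240:360],None,fx=3.2,fy=3.2)
cv2.imwrite("pics/cmp.png",np.hstack([c(a),c(b)]))
```

```text
(no output)
```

View pics/cmp.png

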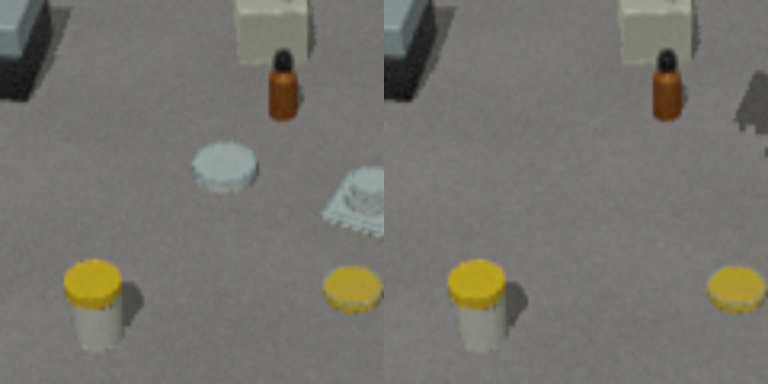

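The bottle (283,85 → 667-384=283) and the pot (93,305 → 477-384=93) have not moved.

```bash
python3 -c "
from bench import ctrl
ctrl.sign_off(); print(ctrl.current_t())"
```

```text
the job is handed in; nothing more can be done
the job is handed in; nothing more can be done
```

All four dishes are in their own recesses on the warming plate, and I handed the job in at about 42 s of the 104 s allowed. I took the stack apart from the top (dish40, dish50, four_well), then moved dish60 from beside it. Each dish was lowered until it touched the recess floor, then released.

- **Dishes:** in the last top and side pictures each one matches its expected outline to within 1–2 mm and looks flat. The fingers stopped at recess-floor height every time.
- **Bottle and pot:** both are at the same pixels in the side view as at the start.
- **Disagreements:** the two cameras differed by about 2 mm on the adapter centres, so I used values between the two. The gripper read 0.6–1.5 mm under the true width on the three round dishes, with no visible effect. No check failed.

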